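Seat a machined plate against the fence and end stop of a measuring stage

TASK

Locate the big machined plate for measuring: with your fingertips push it gently across the glass until its long edge lies flush along the fence, and only then slide it along the fence until its end meets the end stop, leaving it against both. Push only: never grip or lift it, and leave the ceramic datum ball and everything else on the stage and the bench alone.

Things in the scene. Friction and masses are not known exactly. Their poses are not given: they have to be found in the camera images.
- stage: Fixed stage: aluminium plate 340 mm (its x) by 500 mm (its y), 30 mm high, with a flush 230 by 400 mm glass. Origin: centre of its underside, on the bench. Its x points away from the robot towards the fence, its y along the fence; the stage is turned a little differently each time. The top, glass and metal alike, is flat 30 mm above the bench.
- fence_face (a point): Point on the stage's top at the middle of the inner face (facing the robot) of the fence: a dark straight bar 460 mm long, 22 mm wide, 16 mm high along the stage's far side. Axes as the stage's: the fence runs along y, the plate must come against it from -x.
- end_stop: Fixed end stop: a plain steel bar clamped over the fence, near its left or its right end (differs from run to run). The bar sticks out 71 mm from the fence's face over the glass towards the robot, is 24 mm wide along the fence and 25 mm high. Origin: on the stage's top, on the line of the fence's face, mid-width of the bar; axes as the stage's, so its two stopping faces lie at y = +12 and -12 mm.
- datum_sphere: Delicate white ceramic ball, 16 mm across, on a short stem on a clamp 34 mm wide that sits on the fence near the end opposite to the end stop. The clamp's bridge overhangs the fence's face by 10 mm, 16 to 25 mm above the stage; the ball's centre is 12 mm behind the fence's face and 42 mm above the stage's top. Fixed; not to be touched. Origin: on the stage's top, on the line of the fence's face, mid-width.
- workpiece: The big plate to be located: loose aluminium rectangle, 90 mm (its x) by 120 mm (its y), 18 mm thick, 0.4 to 0.65 kg, with two bores (20 and 14 mm) and four small screw holes. Too wide for most grippers. Origin: centre of its underside; its x points roughly to the fence (within 25 degrees), so the edge at x = +45 mm goes to the fence and the end at y = +60 or -60 mm to the end stop. It slides on the stage with friction and stays where it is left; 2 to 5 N move it.
- ring_gauge: Bystander on the stage: steel ring 52 mm across, 18 mm high. Origin: centre of its underside.
- flange: Bystander on the stage: round aluminium flange 60 mm across with a 32 mm neck, 28 mm high. Origin: centre of its underside.
- small_plate: Bystander on the stage: little aluminium plate 40 by 55 by 10 mm with two 8 mm holes. Origin: centre of its underside.
- gauge_block: Bystander on the stage: upright steel block 15 by 35 mm, 40 mm high. Origin: centre of its underside.
- caliper: Bystander on the bench, right: flat caliper, 220 mm long, about 12 mm high. Origin: underside, middle of the beam.
- cleaner: Bystander on the bench, left: small white bottle 48 mm across, 120 mm high. Origin: centre of its underside.
- loupe: Bystander on the bench, left: black eyepiece magnifier 40 mm across, 34 mm high. Origin: centre of its underside.
Not all that is in view belongs to the job. What is shaped like the workpiece but purple is not meant.

How it is judged:
By the outcome, as a careful person would: the job done as asked, in the order asked, and still so for the second after the job is handed in, with the robot touching nothing.
It also fails if it takes over 48 s, if anything falls off the work surface, if the arm or the gripper's body presses on something with over 40 N, if the wrist force passes 120 N, or if a joint passes its speed limit or range.

ROBOT

A 6-joint arm with a two-finger parallel gripper is mounted at the origin on the work surface. World frame = base frame: x ahead of the robot, y to its left, z up, the work surface at z = 0. Lengths are in m, angles in rad, forces in N, time in s.
With the tool pointing down it reaches from about 0.225 to 0.725 m from the base axis. Payload 3.1 kg.
Tool frame: the origin (TCP) lies midway between the tips of the shut fingers; the grasp point (between the pads) lies 19 mm behind it; z points along the fingers, x is the direction in which the jaws open and shut, and the axes are right-handed (so a half turn about z gives the same grasp; the last joint's range is limited). The gripper opens to 85 mm and grips with 20 to 120 N. Pads are 22 mm wide; open, the fingers measure 114 mm over their backs; the gripper's body (76 mm by 85 mm) begins 54 mm behind the grasp point. The pads swing forward as they close: fully open they stand 13 mm farther back than shut.
Start: joints at [-1.275, 0.048, 0.099, 1.622, 0, 1.443], TCP at [0.216, -0.479, 0.231] pointing down, gripper open.
Joint ranges: [-2.91, 2.91], [-0.99, 1.94], [-1.21, 1.42], [-2.12, 2.29], [-1.49, 1.47], [-3.14, 3.14]. Speed limits (rad/s): [2.79, 2.79, 3.14, 3.14, 3.14, 3.14].

INTERFACE

Orientations are given as [roll, pitch, yaw] about the fixed x, y, z axes, in that order (R = Rz(yaw) Ry(pitch) Rx(roll)).
In Python, from bench import env, state, eyes gives the robot as it stands. Calls block until the motion is done:
- env.reach(position, orientation): joint-space move of the TCP to a pose.
- env.movel(position, frame=None, rate=0.15, force_limit=None): straight line of the TCP; frame=None keeps the orientation; rate is the mean speed in m/s. With force_limit (N) it stops when the force on the tool has changed by that much, and returns True; else False.
- env.movej(angles): joint-space move.
- env.grip(opening, f_grip=None): finger opening in m; f_grip is the grip in N (None keeps the last); returns when the fingers have stopped.
- env.dwell(seconds).
- env.solve_ik(position, orientation): joint angles nearest the present ones, or None.
- state(): the state.
- eyes.grab_frame(name): name is "scene" or "top" or "wrist"; returns the picture (420x560x3 uint8, red, green, blue); there is no depth.
- eyes.calibration(name): a dict with "fx", "fy", "cx", "cy" (pixels), "view" (4x4, takes a point from world to camera coordinates). Camera axes: x right, y down, z forward; pixel columns grow to the right and rows downward; lengths in m; the calibration is good to about 2 mm. A picture is of the moment at which its call begins: read the wrist's pose just before it. calibration takes no time and is no camera call; for the wrist camera it gives the pose at the moment of the call.
A pose or a line that the arm cannot do raises env.PlanningError and nothing moves.
- env.hand_in(): hands the job in, once; it reports no verdict.
The state is a dict: "t": time; "q": joint angles; "dq": joint speeds; "effort": joint torques, N m; "ee_pos": TCP position; "tcp_rot": TCP orientation; "contact_force": force on the tool from outside, world axes, zero at the start; "ft_torque": the same for the moment, N m; "grip_width": finger opening in m.
Only numpy, scipy, OpenCV 4.12 (cv2) and the standard library are available. Lean on these libraries where they do the work, as an engineer would, in place of code of your own. Each camera call takes 0.05 s, during which the arm holds its last target.

## Working session

There is one attempt and no reset: what is moved stays moved. The work goes in short steps, each a Python script; the robot and the scene stay as the last script left them, time stands still between calls to the robot, and variables do not carry over. Pictures are saved under pics/ and viewed, and the job is handed in when it is done.

```bash
ls; mkdir -p pics; python3 - <<'E'
from bench import env,state,eyes
import cv2
for n in ("scene","top","wrist"):
    im=eyes.grab_frame(n); cv2.imwrite(f"pics/{n}0.png",im[:,:,::-1])
    c=eyes.calibration(n); print(n,c)
print(state())
E
```

```text
pics
scene {'fx': 396.808616507242, 'fy': 396.808616507242, 'cx': 274.5939596003244, 'cy': 212.33180223063562, 'view': array([[-0.50369058,  0.86378132,  0.01332763,  0.2508526 ],
       [ 0.62749348,  0.3764222 , -0.68158511, -0.26097435],
       [-0.59375731, -0.334945  , -0.73161746,  1.40140864],
       [ 0.        ,  0.        ,  0.        ,  1.        ]])}
top {'fx': 497.7470999695788, 'fy': 497.7470999695788, 'cx': 286.122896573918, 'cy': 212.74531028700116, 'view': array([[ 0.02066648, -0.99970947, -0.01240421, -0.00187467],
       [-0.99407   , -0.0192219 , -0.10702965,  0.5083848 ],
       [ 0.10676012,  0.01454258, -0.99417845,  1.22677581],
       [ 0.        ,  0.        ,  0.        ,  1.        ]])}
wrist {'fx': 320.47152134890854, 'fy': 320.47152134890854, 'cx': 279.6334341196015, 'cy': 216.07835511622238, 'view': array([[ 0.41243882, -0.91097987, -0.00314654, -0.52509489],
       [-0.87843584, -0.39861506,  0.26354602, -0.03362266],
       [-0.24133938, -0.10593258, -0.96464169,  0.37831802],
       [ 0.        ,  0.        ,  0.        ,  1.        ]])}
{'t': 0.15, 'q': array([-1.27479113e+00,  4.86122692e-02,  9.79512784e-02,  1.62201420e+00,
       -3.24446119e-05,  1.44300484e+00]), 'dq': array([ 0.00034238, -0.00281721,  0.00386134, -0.00296361,  0.00132144,
       -0.00023225]), 'effort': array([ 1.65446960e-03, -3.39257812e+01,  3.20424664e+01,  1.53635116e-02,
       -1.19981719e-04, -4.81776912e-07]), 'ee_pos': array([ 0.21573364, -0.47809662,  0.23036638]), 'tcp_rot': array([-3.14138538e+00,  1.86767561e-03, -1.14699942e+00]), 'contact_force': array([ 0.67710962, -0.1208892 , -0.57380289]), 'ft_torque': array([-0.01241637, -0.00937375,  0.01311921]), 'grip_width': 0.08525013640095286}
```

View pics/top0.png

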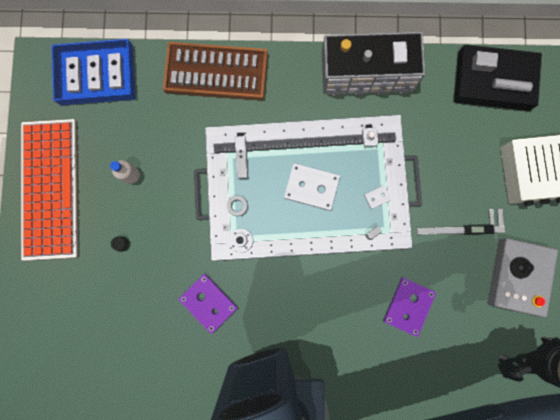

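View pics/scene0.png

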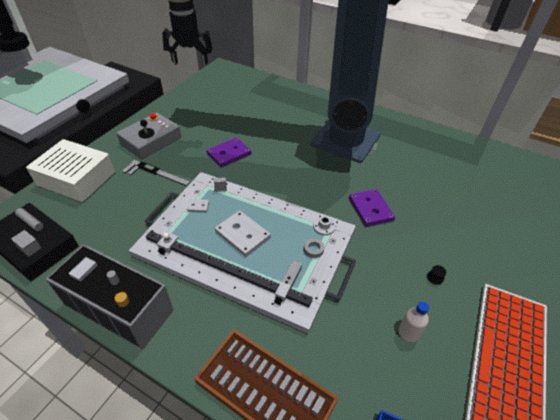

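The top view shows the workpiece at about (313,187), the end stop on the left (242,157), the ball clamp on the right (371,135), the ring at (236,206) and the flange at (241,240). I'll enlarge it and measure.

```bash
python3 - <<'E'
import cv2
im=cv2.imread("pics/top0.png")
c=im[105:270,195:420]
cv2.imwrite("pics/topcrop.png",cv2.resize(c,None,fx=3.5,fy=3.5,interpolation=cv2.INTER_CUBIC))
g=cv2.cvtColor(im,cv2.COLOR_BGR2HSV)
for p in [(300,175),(330,200),(260,190),(350,220),(220,240),(300,150),(300,141),(300,132),(242,160)]:
    print(p,im[p[1],p[0]],g[p[1],p[0]])
E
```

```text
(300, 175) [231 229 228] [110   3 231]
(330, 200) [231 228 229] [130   3 231]
(260, 190) [205 203 168] [ 92  46 205]
(350, 220) [196 192 161] [ 93  46 196]
(220, 240) [235 232 233] [130   3 235]
(300, 150) [231 238 208] [ 83  32 238]
(300, 141) [97 93 93] [120  11  97]
(300, 132) [227 222 225] [138   6 227]
(242, 160) [203 201 201] [120   3 203]
```

View pics/topcrop.png

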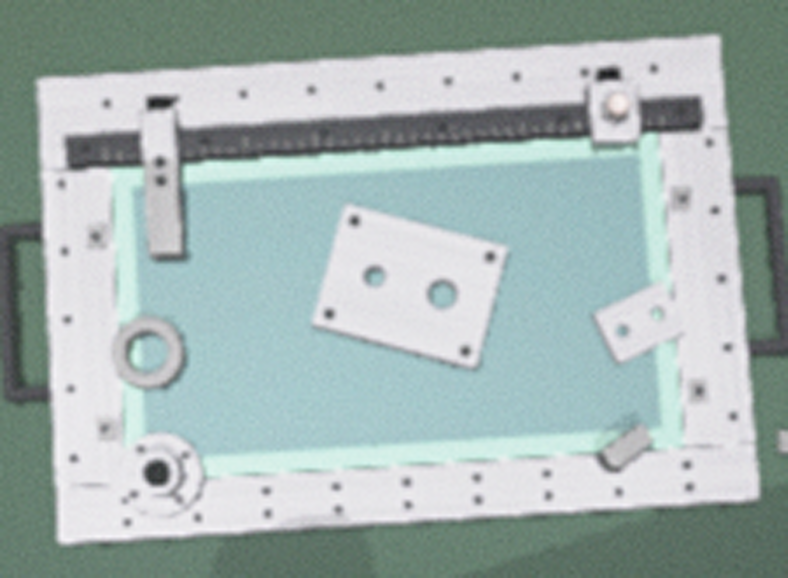

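```bash
cat > h.py <<'E'
import numpy as np,cv2
from bench import env,state,eyes
def ray(cal,uv,z):
    V=cal["view"];R=V[:3,:3];o=-R.T@V[:3,3]
    uv=np.atleast_2d(np.asarray(uv,float))
    d=np.c_[(uv[:,0]-cal["cx"])/cal["fx"],(uv[:,1]-cal["cy"])/cal["fy"],np.ones(len(uv))]@R
    s=(z-o[2])/d[:,2]
    return (o+d*s[:,None])[:,:2]
def comp(mask,seed):
    n,l=cv2.connectedComponents(mask.astype(np.uint8),connectivity=4)
    return (l==l[seed[1],seed[0]]).astype(np.uint8)
def rect(mask,cal,z):
    c=max(cv2.findContours(mask,cv2.RETR_EXTERNAL,cv2.CHAIN_APPROX_NONE)[0],key=cv2.contourArea)[:,0]
    w=ray(cal,c,z)
    return cv2.minAreaRect((w*1000).astype(np.float32)),w
E
python3 - <<'E'
from h import *
im=cv2.imread("pics/top0.png");hs=cv2.cvtColor(im,cv2.COLOR_BGR2HSV);cal=eyes.calibration("top")
wp=comp((hs[...,1]<22)&(hs[...,2]>205),(300,175))
r,w=rect(wp,cal,.048);print("wp",r,wp.sum());print(cv2.boxPoints(r))
green=(hs[...,1]>60)&(hs[...,2]<150)
st=comp(~green & (hs[...,2]>140),(300,130))
st=cv2.morphologyEx(st,cv2.MORPH_OPEN,np.ones((9,9)))
r,w=rect(st,cal,.03);print("stage",r);print(cv2.boxPoints(r))
dk=comp((hs[...,2]<150)&(hs[...,1]<60),(300,141))
r,w=rect(dk,cal,.046);print("fence",r,dk.sum());print(cv2.boxPoints(r))
ys,xs=np.nonzero(dk);
for x in range(250,360,15): c=ys[xs==x];print(x,c.min(),c.max(),end=' | ')
P=ray(cal,[[195+u/3.5,105+v/3.5] for u,v in [(145,112),(180,108),(150,258),(187,255),(586,85),(638,83),(592,143),(639,145)]],.055);print(P)
print("bystanders",ray(cal,[[195+u/3.5,105+v/3.5] for u,v in [(149,353),(158,474),(643,322),(625,447)]],.048))
E
```

```text
wp ((574.8734741210938, -54.30036163330078), (120.6506576538086, 89.73603057861328), 75.97264862060547) 1566
[[ 516.72144   -101.95146  ]
 [ 603.7816    -123.70213  ]
 [ 633.0255      -6.6492615]
 [ 545.96533     15.10141  ]]
stage ((540.918212890625, -45.430084228515625), (271.8104553222656, 503.0420837402344), 4.754879474639893)
[[ 384.63135  193.95972]
 [ 426.33008 -307.3511 ]
 [ 697.2051  -284.8199 ]
 [ 655.50635  216.49094]]
fence ((652.2704467773438, -24.981338500976562), (99.90340423583984, 320.7610168457031), 5.494626522064209) 1227
[[ 587.19147  129.87926]
 [ 617.9051  -189.40791]
 [ 717.3494  -179.84193]
 [ 686.6358   139.44524]]
250 142 151 | 265 141 150 | 280 140 149 | 295 139 148 | 310 138 147 | 325 137 146 | 340 136 145 | 355 135 144 | [[ 0.6939316   0.13643873]
 [ 0.69729756  0.11142439]
 [ 0.58805238  0.12956045]
 [ 0.590695    0.10333292]
 [ 0.71916842 -0.17880262]
 [ 0.72127177 -0.21591199]
 [ 0.67689607 -0.18325228]
 [ 0.67603078 -0.21667297]]
bystanders [[ 0.52097029  0.12895006]
 [ 0.43526607  0.11993071]
 [ 0.54980477 -0.22082221]
 [ 0.46082889 -0.20826498]]
```

View pics/wrist0.png

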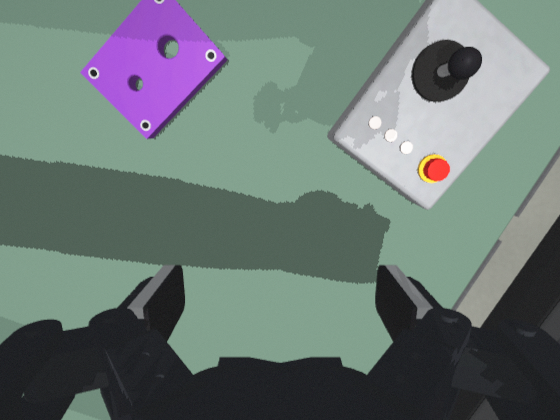

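```bash
python3 - <<'E'
from h import *
im=cv2.imread("pics/top0.png");hs=cv2.cvtColor(im,cv2.COLOR_BGR2HSV);cal=eyes.calibration("top")
v=im.min(2).astype(float)
lo=[];up=[];e=[]
for x in range(256,355):
    c=v[:,x]; 
    k=[i for i in range(140,158) if c[i]<150<=c[i+1]][-1]; lo.append((x,k+(150-c[k])/(c[k+1]-c[k])))
    k=[i for i in range(128,146) if c[i]>=150>c[i+1]][0]; up.append((x,k+(150-c[k])/(c[k+1]-c[k])))
for n,p,z in(("lo",lo,.03),("up",up,.046)):
    w=ray(cal,p,z);a=np.polyfit(w[:,1],w[:,0],1);print(n,a,"yaw",np.degrees(np.arctan(-a[0])),"res",np.std(w[:,0]-np.polyval(a,w[:,1])))
# stage far edge and near edge and sides vs green
g=hs[...,1].astype(float)
def edge(pts,z):
    w=ray(cal,pts,z);print(np.round(w[[0,-1]],4),np.degrees(np.arctan2(*(w[-1]-w[0])[::-1])))
s=[];b=[]
for x in range(215,395,4):
    col=v[:,x]; k=[i for i in range(105,135) if col[i]<165<=col[i+1]][0];s.append((x,k+.5))
edge(s,.03)
E
```

```text
lo [-0.07001322  0.6724021 ] yaw 4.004926677717432 res 0.00413739647514673
up [-0.07319062  0.69611385] yaw 4.186049505278497 res 0.0047023712201294315
[[ 0.7271  0.1954]
 [ 0.7637 -0.2551]] -85.35660111210608
```

```bash
python3 - <<'E'
from h import *
im=cv2.imread("pics/top0.png");cal=eyes.calibration("top")
v=im.min(2).astype(float)
lo=[];up=[]
for x in range(256,355):
    c=v[:,x]; m=int(round(145-(x-300)/15.-.9))
    k=next(i for i in range(m+2,m+12) if c[i+1]>=165); lo.append((x,k+(165-c[k])/(c[k+1]-c[k])))
    k=next(i for i in range(m-2,m-12,-1) if c[i-1]>=165); up.append((x,k-(165-c[k])/(c[k-1]-c[k])))
for n,p,z in(("lo",lo,.03),("up",up,.046)):
    w=ray(cal,p,z);l=cv2.fitLine((w*1000).astype(np.float32),cv2.DIST_HUBER,0,.01,.01).ravel()
    s=-1 if l[1]<0 else 1
    nrm=np.array([l[1],-l[0]])*s
    print(n,"yaw",np.degrees(np.arctan2(nrm[1],nrm[0])),"offset along normal",nrm@l[2:],"res",np.std((w*1000-l[2:])@nrm), "x at y=0",l[2]-l[0]/l[1]*l[3])
E
```

```text
lo yaw 4.7941003 offset along normal 669.55914 res 0.5961944250608316 x at y=0 671.90985
up yaw 4.773501 offset along normal 693.0026 res 0.31502057914994624 x at y=0 695.41473
```

```bash
cat >> h.py <<'E'
YAW=np.radians(4.78);N=np.array([np.cos(YAW),np.sin(YAW)]);T=np.array([-N[1],N[0]])
def P(s,u,z): return np.r_[s*N+u*T,z]
def su(p): p=np.asarray(p)[:2];return p@N,p@T
ORI=[np.pi,0,YAW-np.pi/2]
def rep(m=""):
    s=state();print(m,"t",round(s["t"],2),"su",np.round(su(s["ee_pos"]),4),"z",round(s["ee_pos"][2],4),"F",np.round(s["contact_force"],2),"w",round(s["grip_width"],4),"rpy",np.round(s["tcp_rot"],3))
E
python3 - <<'E'
from h import *
for y in (YAW-np.pi/2,YAW+np.pi/2):
    for p in (P(.475,-.102,.2),P(.475,-.102,.034),P(.575,-.102,.034),P(.62,-.19,.034),P(.64,.0,.034)): print(np.round(env.solve_ik(p,[np.pi,0,y]),2))
env.reach(P(.475,-.102,.2),ORI)
env.grip(.05)
rep()
env.movel(P(.475,-.102,.06),rate=.15)
rep()
cv2.imwrite("pics/w1.png",eyes.grab_frame("wrist")[:,:,::-1])
cv2.imwrite("pics/s1.png",eyes.grab_frame("scene")[120:330,120:400,::-1].repeat(2,0).repeat(2,1))
E
```

```text
[-0.27 -0.06 -0.07  1.56  0.    2.79]
[-0.27 -0.   -0.35  1.23  0.    2.79]
[-0.21  0.25 -0.07  1.25  0.    2.85]
[-0.32  0.41  0.13  1.29  0.    2.74]
[-0.02  0.39  0.1   1.28  0.    3.04]
[-0.27 -0.06 -0.07  1.56  0.   -0.35]
[-0.27 -0.   -0.35  1.23  0.   -0.35]
[-0.21  0.25 -0.07  1.25  0.   -0.29]
[-0.32  0.41  0.13  1.29  0.   -0.4 ]
[-0.02  0.39  0.1   1.28  0.   -0.1 ]
 t 2.39 su [ 0.475  -0.1023] z 0.2 F [-0.28 -0.27 -1.14] w 0.0499 rpy [ 3.142  0.    -1.488]
 t 3.48 su [ 0.4758 -0.1023] z 0.0611 F [ 0.23 -0.28  0.14] w 0.0502 rpy [-3.140e+00 -1.000e-03 -1.487e+00]
```

View pics/w1.png

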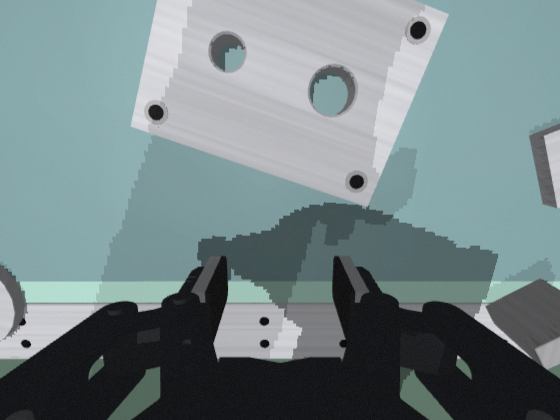

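View pics/s1.png

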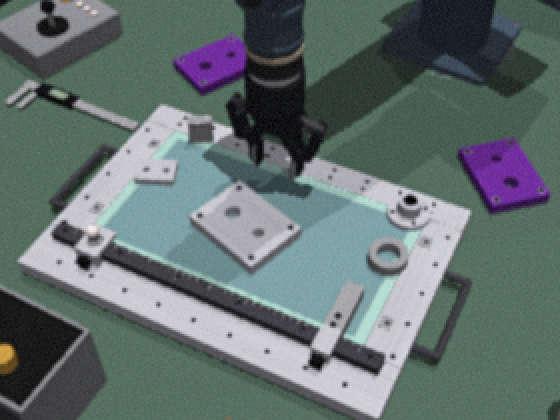

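The wrist view shows the plate ahead of the fingers, with its near right corner at (368,205). The way down is clear, so I'll descend and push.

```bash
python3 - <<'E'
from h import *
print(env.movel(P(.475,-.102,.034),rate=.06,force_limit=8)); rep("down")
print(env.movel(P(.54,-.102,.034),rate=.035,force_limit=14)); rep("push")
cv2.imwrite("pics/w2.png",eyes.grab_frame("wrist")[:,:,::-1])
cv2.imwrite("pics/t2.png",cv2.resize(eyes.grab_frame("top")[105:270,195:420,::-1],None,fx=3,fy=3))
E
```

```text
False
down t 4.16 su [ 0.4745 -0.1018] z 0.0334 F [0.51 0.36 1.04] w 0.0503 rpy [ 3.14   0.    -1.487]
False
push t 6.17 su [ 0.54   -0.1019] z 0.034 F [-1.46 -1.16 -0.37] w 0.05 rpy [-3.141  0.    -1.487]
```

View pics/w2.png

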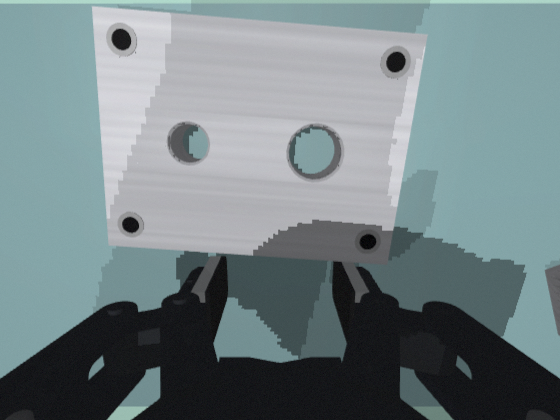

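View pics/t2.png

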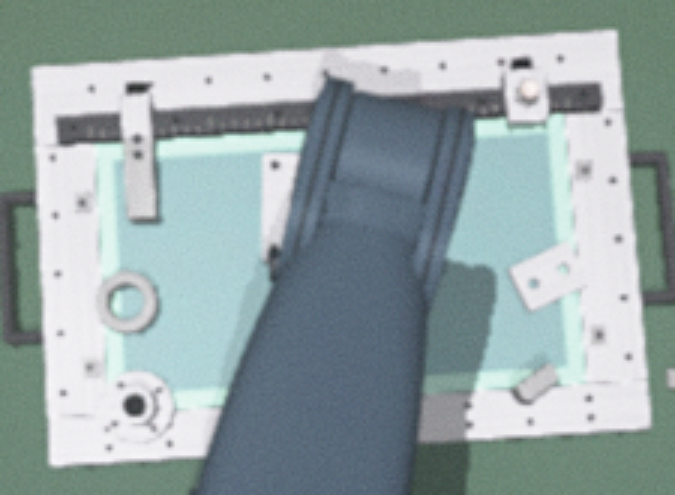

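The plate has turned to within about 3° of the fence, and its centre is slightly left of the fingers. I'll continue to the fence.

```bash
python3 - <<'E'
from h import *
print(env.movel(P(.585,-.102,.034),rate=.03,force_limit=12)); rep("push")
cv2.imwrite("pics/w3.png",eyes.grab_frame("wrist")[:,:,::-1])
cv2.imwrite("pics/s3.png",cv2.resize(eyes.grab_frame("scene")[160:330,120:360,::-1],None,fx=3,fy=3))
E
```

```text
True
push t 7.28 su [ 0.5687 -0.1016] z 0.0331 F [ 0.04  0.44 -0.47] w 0.0503 rpy [ 3.134e+00  1.000e-03 -1.487e+00]
```

View pics/w3.png

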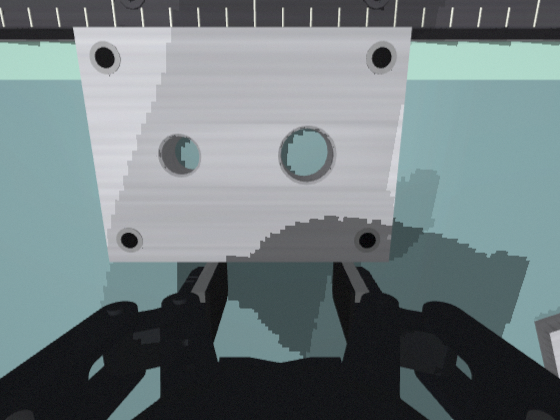

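View pics/s3.png

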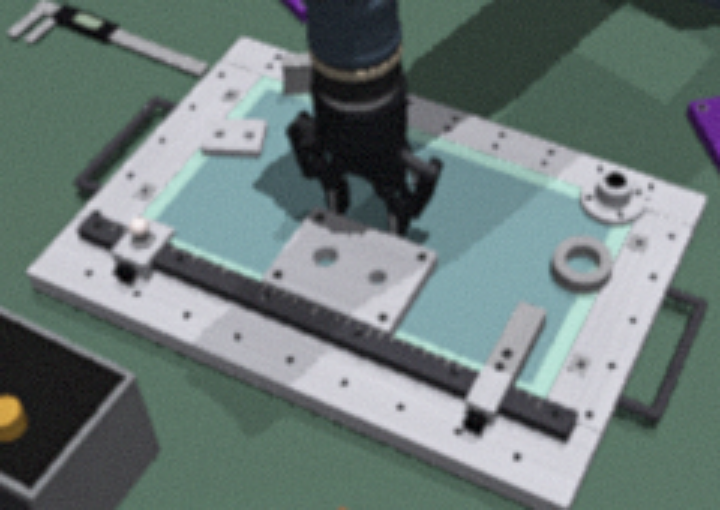

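It stopped at s = 0.5687, and I had predicted 0.569. I'll press once more to confirm, then measure the plate in the wrist image.

```bash
cat >> h.py <<'E'
def wplate(name,seed=(240,100)):
    cal=eyes.calibration("wrist");im=eyes.grab_frame("wrist");cv2.imwrite(f"pics/{name}.png",im[:,:,::-1])
    hs=cv2.cvtColor(im,cv2.COLOR_RGB2HSV)
    m=comp((hs[...,1]<20)&(hs[...,2]>95),seed);m=cv2.morphologyEx(m,cv2.MORPH_OPEN,np.ones((7,7)))
    c=max(cv2.findContours(m,cv2.RETR_EXTERNAL,cv2.CHAIN_APPROX_NONE)[0],key=cv2.contourArea)[:,0]
    w=ray(cal,c,.048);a=np.array([su(p) for p in w])*1000
    r=cv2.minAreaRect(a.astype(np.float32));print("rect su",np.round(r[0],1),np.round(r[1],1),round(r[2],2))
    # front edge line (top of plate) and fence near top edge (z .046)
    b=cv2.boxPoints(r);print(np.round(b,1).tolist());return cal,im
E
python3 - <<'E'
from h import *
print(env.movel(P(.585,-.102,.034),rate=.02,force_limit=10)); rep("press")
cal,im=wplate("w4")
g=im.min(2)
for x in (30,60,430,500,540): 
    c=g[:120,x].astype(int);k=[i for i in range(5,110) if c[i]<90<=c[i+1]];print(x,k,[np.round(np.array(su(ray(cal,(x,i+.5),.03)[0]))*1000,1).tolist() for i in k])
E
```

```text
True
press t 7.86 su [ 0.5685 -0.1012] z 0.0313 F [0.36 0.39 0.46] w 0.0499 rpy [ 3.121e+00  1.000e-03 -1.488e+00]
rect su [627.1 -89.1] [ 89.2 119.4] 0.13
[[582.4000244140625, -29.5], [582.7000122070312, -148.89999389648438], [671.9000244140625, -148.6999969482422], [671.5999755859375, -29.299999237060547]]
30 [38] [[671.2, -2.8]]
60 [37] [[671.5, -14.8]]
430 [38] [[671.2, -161.4]]
500 [38] [[671.3, -189.1]]
540 [36] [[672.0, -204.7]]
```

The plate lies flush: its front edge is at s = 671.6 to 671.9 mm against the fence foot at 671.3, and it is turned only 0.1°. Next I'll back off, shut the fingers and go to its right end, at u = −149 mm.

```bash
python3 - <<'E'
from h import *
env.movel(P(.545,-.101,.036),rate=.08)
env.movel(P(.545,-.101,.12),rate=.15)
env.grip(0.0,30)
env.movel(P(.628,-.190,.12),ORI,rate=.15)
env.movel(P(.628,-.190,.036),rate=.1,force_limit=8); rep("down")
wplate("w5",(100,100))
E
```

```text
down t 11.54 su [ 0.6287 -0.1902] z 0.037 F [0.91 0.6  0.13] w 0.0004 rpy [-3.140e+00 -1.000e-03 -1.487e+00]
rect su [ 695.6 -225.6] [279.7 130.1] 64.14
[[576.0999755859375, -323.1000061035156], [693.0999755859375, -379.79998779296875], [815.2000122070312, -128.1999969482422], [698.0999755859375, -71.4000015258789]]
```

View pics/w5.png

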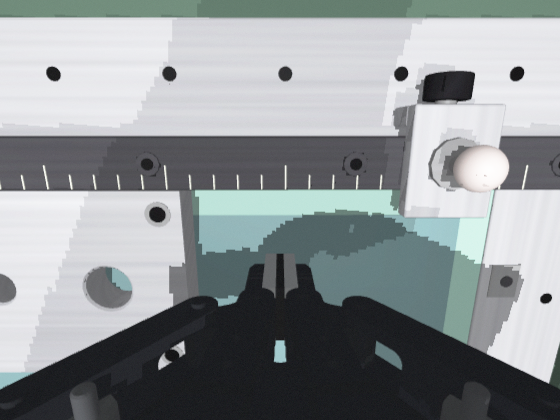

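The fingers are down about 15–20 mm right of the plate's end, which is at column 190. The clamp and ball (400–505) are clear. I'll push along the fence.

```bash
python3 - <<'E'
from h import *
print(env.movel(P(.630,-.12,.036),rate=.04,force_limit=12)); rep("slide1")
cv2.imwrite("pics/w6.png",eyes.grab_frame("wrist")[:,:,::-1])
E
```

```text
False
slide1 t 13.49 su [ 0.6289 -0.1205] z 0.0359 F [-3.29 -4.61  1.  ] w -0.0001 rpy [ 3.139e+00 -2.000e-03 -1.488e+00]
```

View pics/w6.png

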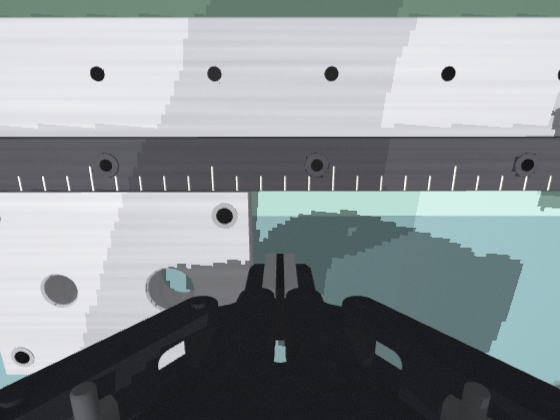

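The plate's front edge is still on the fence line (row 191), so it stayed flush. I'll continue to the stop.

```bash
python3 - <<'E'
from h import *
print(env.movel(P(.632,-.06,.036),rate=.03,force_limit=9)); rep("slide2")
cv2.imwrite("pics/w7.png",eyes.grab_frame("wrist")[:,:,::-1])
cv2.imwrite("pics/s7.png",cv2.resize(eyes.grab_frame("scene")[160:330,120:360,::-1],None,fx=3,fy=3))
E
```

```text
True
slide2 t 14.96 su [ 0.6299 -0.0771] z 0.0355 F [ 0.27 -2.29  1.19] w 0.0001 rpy [ 3.138 -0.01  -1.489]
```

View pics/w7.png

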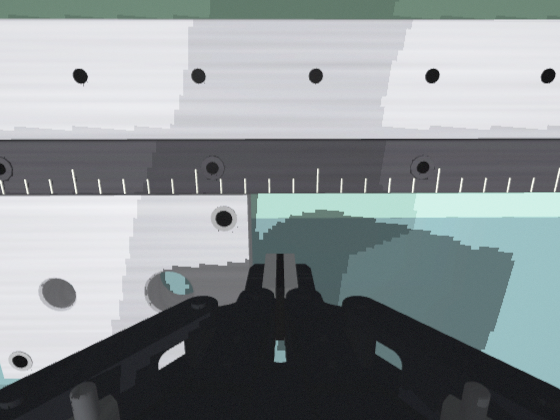

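View pics/s7.png

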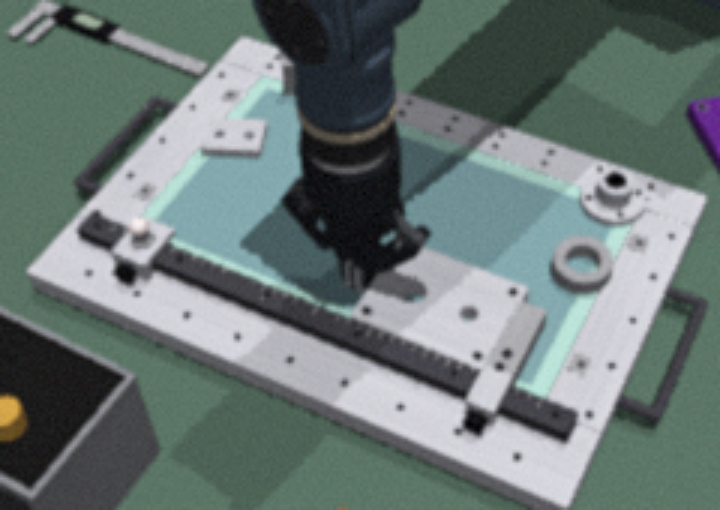

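Contact came at u = −0.077, and I expected about −0.08. I'll back off, rise and check from above.

```bash
python3 - <<'E'
from h import *
env.movel(P(.629,-.11,.038),rate=.08)
env.movel(P(.629,-.11,.13),rate=.15)
env.movel(P(.53,-.01,.13),ORI,rate=.18); rep()
env.dwell(.2)
wplate("w8",(280,150))
E
```

```text
t 17.31 su [ 0.5304 -0.0105] z 0.1297 F [-0.91 -0.21  0.19] w 0.0001 rpy [-3.141 -0.    -1.488]
rect su [626.9  -3.9] [ 89.9 119.7] 0.02
[[581.9000244140625, 55.900001525878906], [581.9000244140625, -63.70000076293945], [671.9000244140625, -63.70000076293945], [671.7999877929688, 56.0]]
```

View pics/w8.png

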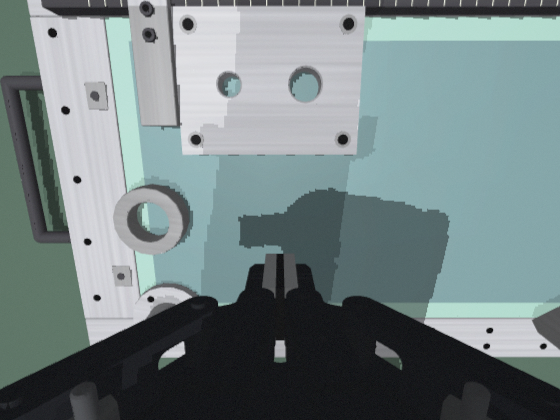

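```bash
python3 - <<'E'
import cv2
im=cv2.imread("pics/w8.png")
a=cv2.resize(im[0:150,130:230],None,fx=5,fy=5,interpolation=cv2.INTER_NEAREST)[:590]
cv2.imwrite("pics/w8z.png",a)
print(im[60:100:20,170:188].min(2)); print(im[0:12,[150,200,260,330,380]].min(2).T)
E
```

```text
[[169 105  75  73  79 128 218 222 223 223 223 222 223 223 223 224 224 223]
 [185 187 159 109  78  73 129 215 222 223 222 222 223 223 223 222 222 223]]
[[214 213 191 131  69  81  81  82  82  85  86  87]
 [ 81  80  77  79  80  92 168 218 215 215 215 216]
 [ 70  68  69  67  68  99 156 188 188 184 187 189]
 [104 107 103 106 110 126 161 184 184 183 183 187]
 [119 123 124 115 102  96  66  39  33  33  37  39]]
```

View pics/w8z.png

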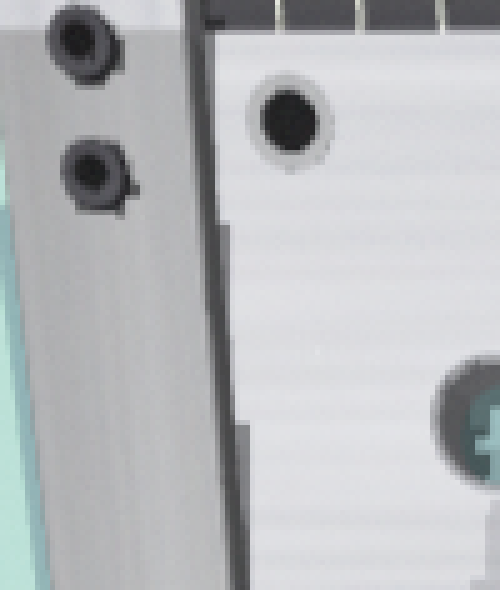

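The dark strip beside the stop needs explaining: either it is the stop's own face, 7 mm of it showing above the plate, or it is a gap. I'll compute which.

```bash
python3 - <<'E'
from h import *
cal=eyes.calibration("wrist");im=cv2.imread("pics/w8.png").min(2).astype(float)
V=cal["view"];o=-V[:3,:3].T@V[:3,3];print("cam su z",su(o),o[2])
for r in range(20,121,20):
    c=im[r];
    a=max(range(155,190),key=lambda i:c[i]-c[i+1]) ; 
    b=max(range(a+1,195),key=lambda i:c[i+1]-c[i])
    pa=su(ray(cal,(a+.5,r),.055)[0]);pb=su(ray(cal,(b+.5,r),.048)[0])
    print(r,a,b,np.round(np.array([pa,pb])*1000,1).tolist(),"gap",round((pa[1]-pb[1])*1000,2))
E
```

```text
cam su z (np.float64(0.5988373705949324), np.float64(-0.01150378058899496)) 0.271627940531074
20 182 191 [[661.5, 47.1], [663.5, 43.4]] gap 3.69
40 169 172 [[650.7, 55.8], [652.4, 56.1]] gap -0.29
60 170 175 [[639.5, 56.2], [640.9, 55.2]] gap 1.01
80 172 176 [[628.1, 56.0], [629.0, 55.6]] gap 0.41
100 174 179 [[616.2, 55.8], [616.8, 54.6]] gap 1.12
120 175 179 [[604.0, 56.2], [604.2, 55.7]] gap 0.49
```

The gap comes out at 0.5 ± 0.5 mm, so it is undecided. There is plenty of time for a light press from behind and then a light press on the end.

```bash
python3 - <<'E'
from h import *
env.grip(.05,30)
env.movel(P(.545,-.006,.13),rate=.15)
env.movel(P(.545,-.006,.036),rate=.1,force_limit=8)
print(env.movel(P(.585,-.006,.036),rate=.025,force_limit=10)); rep("rear")
env.movel(P(.545,-.006,.036),rate=.08)
env.movel(P(.545,-.006,.13),rate=.15)
env.grip(0,30)
env.movel(P(.629,-.10,.13),ORI,rate=.15)
env.movel(P(.629,-.10,.036),rate=.1,force_limit=8)
print(env.movel(P(.630,-.06,.036),rate=.02,force_limit=11)); rep("end")
env.dwell(.1)
env.movel(P(.629,-.11,.038),rate=.08)
env.movel(P(.629,-.11,.13),rate=.15)
env.movel(P(.53,.035,.13),ORI,rate=.18); env.dwell(.2);rep()
cal,im=wplate("w9",(330,150)); im=im.min(2).astype(float)
V=cal["view"];o=-V[:3,:3].T@V[:3,3];print("cam su z",su(o),o[2])
for r in range(50,121,10):
    c=im[r]; print(r,c[215:275].astype(int).tolist())
E
```

```text
True
rear t 20.48 su [ 0.5687 -0.0059] z 0.035 F [-0.42 -0.32 -0.98] w 0.0498 rpy [ 3.134 -0.    -1.487]
True
end t 25.6 su [ 0.6294 -0.0771] z 0.0357 F [ 0.17 -2.61  0.25] w -0.0001 rpy [ 3.14  -0.011 -1.489]
 t 28.36 su [0.5305 0.0343] z 0.1299 F [-0.82 -0.75  0.75] w 0.0003 rpy [-3.142 -0.    -1.489]
rect su [628.4   8.8] [144.7  92. ] 89.99
[[582.4000244140625, -63.599998474121094], [674.4000244140625, -63.599998474121094], [674.4000244140625, 81.19999694824219], [582.5, 81.19999694824219]]
cam su z (np.float64(0.5988039329827799), np.float64(0.033346958471914656)) 0.2716714602299028
50 [186, 188, 188, 188, 188, 191, 192, 196, 193, 194, 194, 197, 196, 196, 196, 199, 201, 198, 197, 195, 194, 194, 195, 195, 193, 192, 191, 176, 110, 86, 106, 110, 195, 202, 204, 202, 204, 202, 203, 204, 203, 205, 202, 203, 205, 201, 200, 203, 203, 203, 203, 201, 201, 202, 202, 202, 202, 201, 202, 201]
60 [187, 187, 189, 191, 189, 189, 192, 194, 194, 192, 196, 196, 197, 196, 197, 197, 199, 198, 197, 194, 196, 194, 196, 195, 196, 173, 168, 166, 128, 82, 108, 157, 203, 208, 210, 208, 208, 208, 207, 207,
[... 1220 characters left out ...]
4, 205, 204, 205, 204, 204, 204, 204, 204, 203, 203, 204, 203, 204, 204, 204, 205, 203, 203]
110 [194, 192, 192, 195, 194, 196, 196, 197, 196, 199, 198, 196, 195, 200, 204, 202, 203, 201, 203, 203, 203, 202, 178, 175, 176, 174, 173, 173, 176, 148, 88, 94, 191, 200, 202, 201, 202, 199, 201, 202, 202, 201, 199, 199, 200, 201, 199, 199, 201, 197, 199, 198, 199, 200, 199, 198, 198, 199, 199, 199]
120 [194, 194, 193, 193, 194, 195, 195, 193, 195, 198, 200, 197, 197, 198, 201, 204, 203, 202, 204, 196, 193, 191, 179, 175, 175, 176, 174, 173, 172, 158, 108, 123, 194, 200, 202, 202, 201, 200, 199, 200, 202, 202, 200, 199, 199, 198, 198, 199, 199, 199, 200, 199, 198, 199, 198, 200, 197, 198, 196, 199]
```

View pics/w9.png

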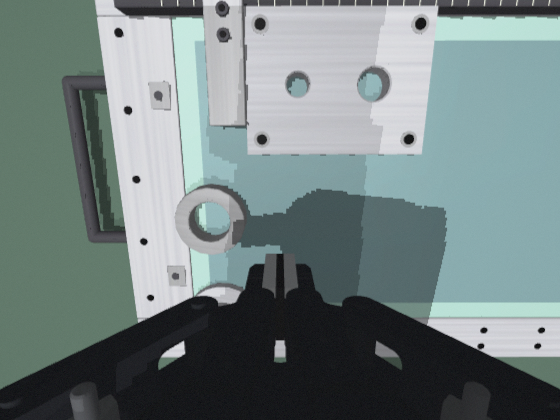

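Both repeat presses stopped exactly where the first ones did: rear s = 0.5687, end u = −0.0771. So the plate was already hard against both. I'll rise, take a last look and hand in.

```bash
python3 - <<'E'
from h import *
env.reach(P(.40,-.10,.25),ORI); env.reach([.216,-.479,.231],[np.pi,0,-1.147]); rep()
im=eyes.grab_frame("top")[:,:,::-1]; cv2.imwrite("pics/t9.png",im)
cv2.imwrite("pics/t9z.png",cv2.resize(im[105:270,195:420],None,fx=3.5,fy=3.5,interpolation=cv2.INTER_CUBIC))
E
```

```text
t 30.97 su [ 0.1764 -0.4948] z 0.2308 F [ 1.42 -0.78  0.33] w -0.0 rpy [-3.141  0.    -1.145]
```

View pics/t9z.png

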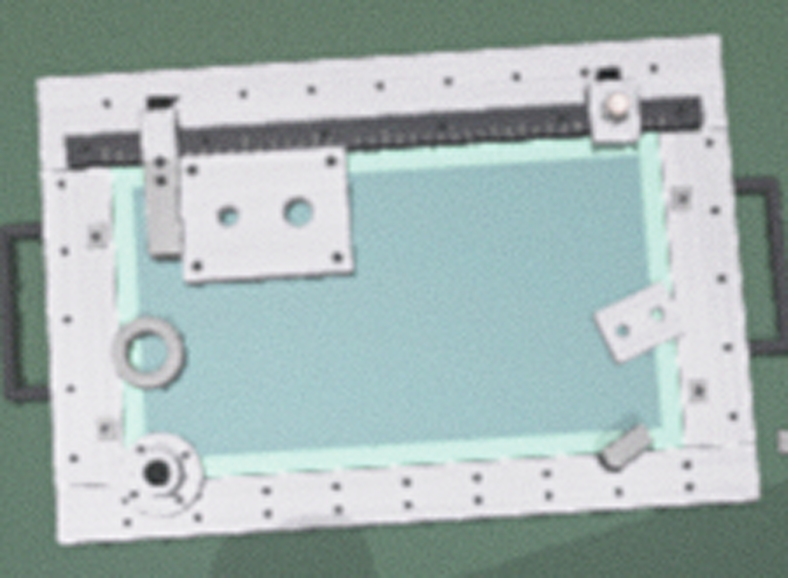

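The plate (180–352, 148–283) sits against the fence and the end stop, and the bystanders are at the same pixels as at the start.

```bash
python3 -c "
from bench import env,state
env.hand_in();print(state()['t'])"
```

```text
the job is handed in; nothing more can be done
the job is handed in; nothing more can be done
```

The plate is located against both the fence and the end stop, and I handed the job in at about 31 s of the 48 s allowed. I pushed it with two fingertips until its long edge was flush along the fence. Then I slid it along the fence with the shut fingers to the stop, and finished with one light press from behind and one on its end.

- **Fence:** after the slide the plate's front edge measured 671.85 mm. The foot of the fence measured 671.3 mm, and the plate was within 0.02° of the fence direction.
- **End stop:** the picture alone was not conclusive, giving a gap of 0.5 ± 0.5 mm. The repeat presses stopped by force exactly where the first ones had, to 0.1 mm, so I take the plate as against both.
- **Failed check:** the last outline measurement merged the plate with the end stop, so I discarded its length. The plate's far end still read the same, 63.6 mm against 63.7 mm before.
- **Bystanders:** in the last top view everything else on the stage, including the datum ball, was where it started. The robot was back at its start pose, touching nothing.

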